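Put up the ink shelf on the slotted stand

TASK

Put up the ink shelf: first swing the stand's foot all the way out until it clicks into its end detent, then hook the two brackets into the top two slots of the two uprights, one each, and press them down until they lock. Then lay the grey tray level across both brackets between their lips and gussets, roughly centred, and finally stand every small ink bottle upright in the tray, leaving the other things on the bench alone.

Things in the scene. Friction and masses are not known exactly. Their poses are not given: they have to be found in the camera images.
- stand: fixed stand: grey base plate x -90..+60, y +-125, 10 mm thick, with two aluminium uprights at y = +85 and -85 mm, 50 mm wide, 190 mm tall, front face at x=0, wall 5 mm. Origin on the bench; x points from front to back, away from the robot. Slots on each upright's centre line: 14 mm wide, 26 tall, bottom edges 63, 103 and 143 mm above the bench; only the upper two are used
- seat_left (a point): where a bracket's origin lies when fully locked in the left (+y) upright: on its front face, 85 mm above the bench; axes as the stand's, and those of a locked bracket
- seat_right (a point): the same for the right (-y) upright. To hook in: bracket raised 10 to 17 mm above its seat (best 13), push in until the end plate meets the face, then down. Under its own weight it then stops about 6 mm too high on a sprung nib behind the top slot; 4 to 10 N pressed on the gusset's top, close to the upright, snaps it home
- tray_seat (a point): where the tray's origin lies when it is on the brackets: midway between the arms, 111 mm above the bench (top of the arms), 76 mm in front of the uprights; axes as the stand's (tray's x along stand's x, either way round). The bay between lip and gusset is 76 mm
- foot (a joint): angle of the stand's swing-out foot (rad) about a vertical hinge: 0 folded (pointing along the stand's +y), grows counter-clockwise seen from above, about 1.6 when out (pointing to the stand's -x) and in its detent; the detent's hump lies between 1.1 and 1.5 and takes a few newtons at the post (under 10) to pass; light friction elsewhere
- foot_hinge (a point): on the foot's hinge axis, 24 mm above the bench
- foot_post (a point): on the axis of the black upright grip post at the foot's end, 16 mm diameter, 100 mm from the hinge; this point is 48 mm above the bench. The post rises from the bar's top (24 mm) to 66 mm above the bench; the bar is 20 mm wide
- bracket_a: steel bracket, 0.22 kg, standing on its underside. Origin: underside, back of end plate, mid-width; x from nose to claws, z up. mm: end plate x -5..0, 34 wide, 76 tall; gusset (grip here) x -38..-5, 10 thick, z 26..76; arm 10 thick, z 0..26; nose lip x -119..-114, 34 wide, 34 tall. Claws behind the plate: see bracket_b
- bracket_b: second bracket, same as bracket_a in shape, origin and axes. Claws of either: two, 8 mm thick, tongues 8 mm tall with undersides at z = 18 and 58 mm, reaching x = +10.5 mm; each has a hook tip hanging 9 mm below its tongue, between x = +6.5 and +13.5 mm, which goes behind the upright's 5 mm wall
- tray: loose grey plastic open tray, 64 (x) x 280 (y) x 25 mm outside, walls and floor 4 mm, 0.3 kg (varies); origin at the centre of its underside; grip it across its 64 mm width at the middle
- ink_1: squat white plastic ink bottle, 46 mm diameter body 42 mm tall with a 32 mm black cap 12 mm tall on top, 54 mm over all, 0.09 kg; origin at the centre of its underside, z up when standing. All ink bottles are alike; one may be absent
- ink_2: squat white plastic ink bottle, 46 mm diameter body 42 mm tall with a 32 mm black cap 12 mm tall on top, 54 mm over all, 0.09 kg; origin at the centre of its underside, z up when standing. All ink bottles are alike; one may be absent
- ink_3: squat white plastic ink bottle, 46 mm diameter body 42 mm tall with a 32 mm black cap 12 mm tall on top, 54 mm over all, 0.09 kg; origin at the centre of its underside, z up when standing. All ink bottles are alike; one may be absent
- tape_wide: bystander: wide roll of pale tape lying flat, 100 mm diameter, 48 mm tall; leave it
- tape_black: bystander: roll of black tape lying flat, 90 mm diameter, 30 mm tall; leave it
- knife: bystander: utility knife lying flat, 155 mm long, 14 mm tall; leave it
- squeegee: bystander: blue squeegee lying flat, 75 x 100 mm, 12 mm tall; leave it
- pen_cup: bystander: dark steel cup, 70 mm diameter, 100 mm tall; leave it
- glue: bystander: large white glue bottle, 68 mm diameter, 160 mm tall, not an ink bottle; leave it

How it is judged:
By the outcome, as a careful person would: the job done as asked, in the order asked, and still so for the second after the job is handed in, with the robot touching nothing.
Of ink_1, ink_2, ink_3 only 2 to 3 are there at a start; the rules pass over those that are not, and their reading is None.
At some moment in a run one of ink_1, ink_2, ink_3 may be knocked a few centimetres aside while the robot is not near it.
It also fails if it takes over 210 s, if anything falls off the work surface, if the arm or the gripper's body presses on something with over 40 N, if the wrist force passes 120 N, or if a joint passes its speed limit or range.

ROBOT

A 7-joint arm with a two-finger parallel gripper is mounted at the origin on the work surface. World frame = base frame: x ahead of the robot, y to its left, z up, the work surface at z = 0. Lengths are in m, angles in rad, forces in N, time in s.
With the tool pointing down it reaches from about 0.425 to 0.925 m from the base axis. Payload 6.8 kg.
Tool frame: the origin (TCP) lies on the front face of the gripper's body, between the roots of the fingers; the fingertips stand 73 mm ahead of it and the grasp point (between the pads) lies 54 mm ahead of it (env.nose_length is the distance from the TCP to the fingertips, in m); z points along the fingers, y is the line along which they close (so a half turn about z gives the same grasp; the last joint's range is limited). The gripper opens to 85 mm and grips with 20 to 120 N. Pads are 22 mm wide; open, the fingers measure 114 mm over their backs; the gripper's body (76 mm by 85 mm) begins 54 mm behind the grasp point. The pads swing forward as they close: fully open they stand 13 mm farther back than shut.
Start: joints at [1.089, 0.477, 0.022, 1.555, -0.011, 1.109, -0.083], TCP at [0.246, -0.628, 0.304] pointing down, gripper open.
Joint ranges: [-2.96, 2.96], [-0.34, 2.1], [-1.41, 1.46], [0.24, 2.44], [-1.37, 4.51], [0.17, 1.92], [-2.96, 2.96]. Speed limits (rad/s): [2.39, 2.39, 3.14, 3.14, 3.14, 3.14, 3.14].

INTERFACE

Orientations are given as a unit quaternion [w, x, y, z].
In Python, from cell import env, kin, camera, calibration, job gives the robot as it stands. The module is installed in compiled form; this text tells all that it offers. Calls block until the motion is done:
- env.reach(position, orientation): joint-space move of the TCP to a pose.
- env.movel(position, velocity=0.15, rot=None, stop_force=None): straight line of the TCP; rot=None keeps the orientation; velocity is the mean speed in m/s. With stop_force (N) it stops when the force on the tool has changed by that much, and returns True; else False.
- env.goto_joints(angles): joint-space move.
- env.grip(opening, f_grip=None): finger opening in m; f_grip is the grip in N (None keeps the last); returns when the fingers have stopped.
- env.dwell(seconds).
- kin.inverse_kinematics(position, orientation): joint angles nearest the present ones, or None.
- env.get_state(): the state.
- camera(name): name is "scene" or "top" or "wrist"; returns (picture, depth): 420x560x3 uint8, blue, green, red; 420x560 float32, m along the optical axis (not along the pixel's ray), 0 where there is no reading.
- calibration(name): a dict with "fx", "fy", "cx", "cy" (pixels), "rvec" (rotation vector, rad) and "tvec" (3), from world to camera coordinates, as OpenCV has them. Camera axes: x right, y down, z forward; pixel columns grow to the right and rows downward; lengths in m; the calibration is good to about 2 mm. A picture is of the moment at which its call begins: read the wrist's pose just before it. calibration takes no time and is no camera call; for the wrist camera it gives the pose at the moment of the call.
A pose or a line that the arm cannot do raises env.PlanningError and nothing moves.
- job.job_done(): hands the job in; it is judged then, once.
The state is a dict: "time": time; "qpos": joint angles; "joint_velocities": joint speeds; "joint_torque": joint torques, N m; "tcp_pos": TCP position; "orientation": TCP orientation; "force": force on the tool from outside, world axes, zero at the start; "torque": the same for the moment, N m; "opening": finger opening in m; "gripper_force": force on a finger pad.
Only numpy, scipy, OpenCV 4.12 (cv2) and the standard library are available. Lean on these libraries where they do the work, as an engineer would, in place of code of your own. Each camera call takes 0.05 s, during which the arm holds its last target. There are 200 camera calls.

## Working session

There is one attempt and no reset: what is moved stays moved. The work goes in short steps, each a Python script; the robot and the scene stay as the last script left them, time stands still between calls to the robot, and variables do not carry over. Pictures are saved under pics/ and viewed, at most 14 in all, crops included, and the job is handed in when it is done.

```bash
mkdir -p pics; ls
cat > h.py <<'E'
import numpy as np, cv2
from cell import env, kin, camera, calibration, job
def cal(n):
    c=calibration(n); R=cv2.Rodrigues(np.array(c["rvec"],float))[0]; return c,R,np.array(c["tvec"],float).ravel()
def snap(n,f):
    c=cal(n); im,d=camera(n); cv2.imwrite(f"pics/{f}.png",im); np.savez(f"pics/{f}.npz",im=im,d=d,fx=c[0]["fx"],fy=c[0]["fy"],cx=c[0]["cx"],cy=c[0]["cy"],R=c[1],t=c[2]); return im,d
def cloud(f):
    z=np.load(f"pics/{f}.npz"); d=z["d"]; v,u=np.mgrid[:420,:560]
    p=np.stack([(u-z["cx"])/z["fx"]*d,(v-z["cy"])/z["fy"]*d,d],-1)
    w=(p-z["t"])@z["R"]; w[d==0]=np.nan; return w,z["im"]
def onplane(f,u,v,h):
    z=np.load(f"pics/{f}.npz"); r=z["R"].T@np.array([(u-z["cx"])/z["fx"],(v-z["cy"])/z["fy"],1]); o=-z["R"].T@z["t"]
    return o+r*(h-o[2])/r[2]
E
python3 - <<'E'
from h import *
a,_=snap("top","top0"); b,_=snap("scene","scene0")
for n in("top","scene"):
    c,R,t=cal(n); print(n,-R.T@t,c["fx"])
cv2.imwrite("pics/top0x.png",cv2.resize(a,(800,600)));cv2.imwrite("pics/scene0x.png",cv2.resize(b,(800,600)))
s=env.get_state();print(s["tcp_pos"],s["orientation"],s["time"])
E
```

```text
pics
top [ 0.43655041 -0.051423    1.10921061] 414.44460317616245
scene [ 1.19378281 -0.64387521  1.05021616] 451.5818487458467
[ 0.24635613 -0.62801419  0.30304695] [-7.79953270e-04  9.82581343e-01  1.85831257e-01 -2.00166759e-04] 0.1
```

View pics/top0x.png

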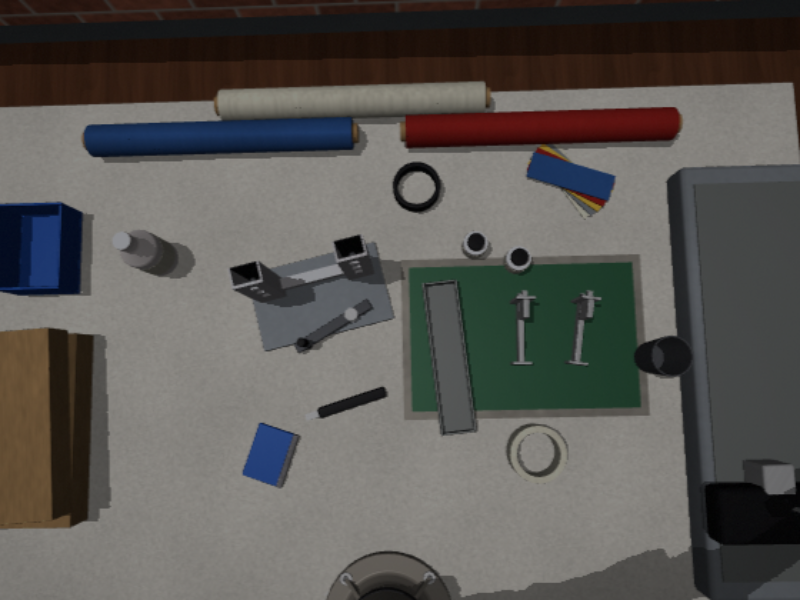

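View pics/scene0x.png

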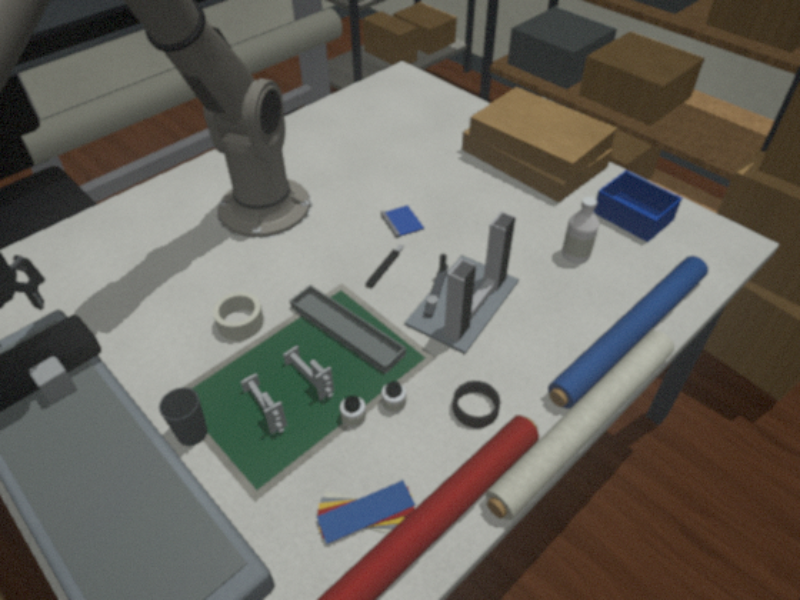

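The top view (800x600) shows the uprights at (250,280) and (350,255), the foot hinge at (352,313) with its post at (303,343), the tray at (450,357), the brackets at (522,330) and (582,330) with claws toward +x, and two inks at (476,243) and (518,259). I see no third ink. Next I'll get estimates from the depth cloud.

Run:
```python
from h import *
from scipy import ndimage as nd
w,im=cloud("top0")
z=w[...,2]
reg=(w[...,0]>0.3)&(w[...,0]<0.85)&(w[...,1]>-0.5)&(w[...,1]<0.45)
def comps(m,mn=15):
    l,n=nd.label(m)
    for i in range(1,n+1):
        q=w[l==i]
        if len(q)<mn: continue
        r=cv2.minAreaRect((q[:,:2]*1000).astype(np.float32))
        print(len(q),np.round(r[0],1),np.round(r[1],1),round(r[2],1),"z",np.round(np.percentile(q[:,2],[5,50,95])*1000,1))
print("bench z",np.nanmedian(z[reg&(z<0.02)]))
for lo,hi in((.17,.2),(.055,.08),(.02,.05),(.006,.013),(.012,.0345)):
    print("band",lo,hi); comps(reg&(z>lo)&(z<hi))
c,R,t=cal("wrist"); s=env.get_state()
from scipy.spatial.transform import Rotation as Ro
q=s["orientation"]; T=Ro.from_quat([q[1],q[2],q[3],q[0]]).as_matrix()
print("cam in tool",T.T@(-R.T@t-s["tcp_pos"]),"\n",T.T@R.T,c["fx"])
```

```text
bench z 0.0011563185593598117
band 0.17 0.2
195 [634.1  42.4] [35.6 50.3] 12.3 z [171.4 188.9 192.5]
233 [595.5 207.7] [35.7 50.3] 13.0 z [171.6 188.1 192.8]
band 0.055 0.08
121 [655.2 405.6] [31.6 68.3] 62.9 z [56.1 67.9 78.3]
38 [619.2  39.5] [ 5.6 49. ] 13.5 z [56.1 64.5 76.2]
67 [585.9 197.7] [28.7 60.8] 46.9 z [56.4 64.6 78.6]
130 [ 553.2 -256.7] [47.6 30.6] 18.1 z [58.  74.6 78.7]
136 [ 550.3 -368.8] [48.7 30.7] 10.9 z [58.5 74.9 78.6]
34 [493.8 143. ] [12.8 14.4] 0.7 z [58.  65.6 69.2]
72 [ 454.9 -466.7] [20.5 57.5] 90.0 z [56.  67.4 78.9]
band 0.02 0.05
366 [785.5 -68.6] [88.5 88. ] 50.1 z [23.  30.1 33.6]
147 [ 669.1 -172.9] [44.2 44.2] 87.6 z [26.  41.6 47. ]
116 [655.1 403.6] [29.3 66.6] 65.1 z [22.9 34.7 48.2]
156 [ 638.9 -250.4] [44.4 44.6] 26.3 z [23.5 41.3 45.8]
433 [610.6 153.1] [ 33.8 163.2] 18.2 z [25.7 40.1 45.2]
40 [617.5  37.9] [ 5.6 49.3] 18.7 z [21.4 36.2 49.3]
241 [ 465.2 -135.1] [ 61.9 283.1] 89.2 z [21.4 25.  28.4]
181 [469.7 -89.5] [ 29.4 265.5] 89.5 z [21.1 25.  28.9]
222 [ 503.4 -358.5] [ 33.5 117.5] 81.3 z [22.  27.4 46. ]
186 [ 506.7 -252.6] [ 33.3 116.
[... 1177 characters left out ...]
.4 25.2] 57.5 z [12.1 12.9 14.9]
472 [527.8  91.6] [ 31.8 163.9] 27.4 z [13.5 24.5 29.2]
217 [ 504.  -357.8] [ 31.2 118.7] 81.0 z [14.1 25.4 32.8]
175 [ 506.5 -246.2] [ 20.5 115.1] 88.2 z [13.6 25.9 32.9]
15 [527.  142.6] [ 9.7 13.2] 43.8 z [12.1 12.6 14.3]
50 [ 452.5 -467.4] [49.8 14.9] 6.6 z [13.3 22.2 33.5]
297 [385.   60.6] [ 19.  127.1] 17.1 z [12.3 14.5 17.8]
45 [ 325.6 -246.3] [14.6 70.1] 32.6 z [14.3 25.3 33.6]
19 [319.1 166.5] [ 9.  18.7] 76.8 z [12.5 14.  15.9]
cam in tool [ 0.08129685 -0.00054002 -0.06938232] 
 [[ 7.16894300e-05 -9.48545343e-01 -3.16641322e-01]
 [ 9.99999996e-01  8.30804211e-05 -2.24737463e-05]
 [ 4.76240617e-05 -3.16641319e-01  9.48545346e-01]] 364.75377777064745
```

```bash
cat >> h.py <<'E'
import math
YAW=math.radians(13.1); O=np.array([.5973,.1211]); XD=np.array([math.cos(YAW),math.sin(YAW)]); YD=np.array([-XD[1],XD[0]])
def S(x,y,z): return np.array([*(O+x*XD+y*YD),z])   # stand -> world
def Q(a): return [0,math.cos(a/2),math.sin(a/2),0]  # tool down, tool x heading a
def st(): 
    s=env.get_state(); print("t",round(s["time"],1),"tcp",np.round(s["tcp_pos"],4),"F",np.round(s["force"],1),"op",round(s["opening"],4),"gf",round(float(np.max(s["gripper_force"])),1)); return s
E
python3 - <<'E'
from h import *
print("hinge disc?",onplane("top0",246.4,219,.03),onplane("top0",246.4,219,.04))
env.reach([.43,-.29,.40],Q(math.pi)); st(); snap("wrist","w_br")
env.reach([.46,.10,.40],Q(math.pi+YAW)); s=st(); print(s["qpos"])
im,_=snap("wrist","w_st"); cv2.imwrite("pics/w_stx.png",cv2.resize(im,(800,600)))
a=cv2.imread("pics/w_br.png"); cv2.imwrite("pics/w_brx.png",cv2.resize(a,(800,600)))
E
```

```text
hinge disc? [0.54724327 0.05540668 0.03      ] [0.54621758 0.05441679 0.04      ]
t 1.9 tcp [ 0.4296 -0.2907  0.3998] F [ 0.1 -0.1  0.3] op 0.0853 gf 0.0
t 3.4 tcp [0.4605 0.0984 0.3998] F [ 0.8 -0.6 -0.2] op 0.0858 gf 0.0
[ 0.64405728  0.16898178 -1.07834035  1.84501339  0.15855263  1.22060683
  1.31350589]
```

View pics/w_stx.png

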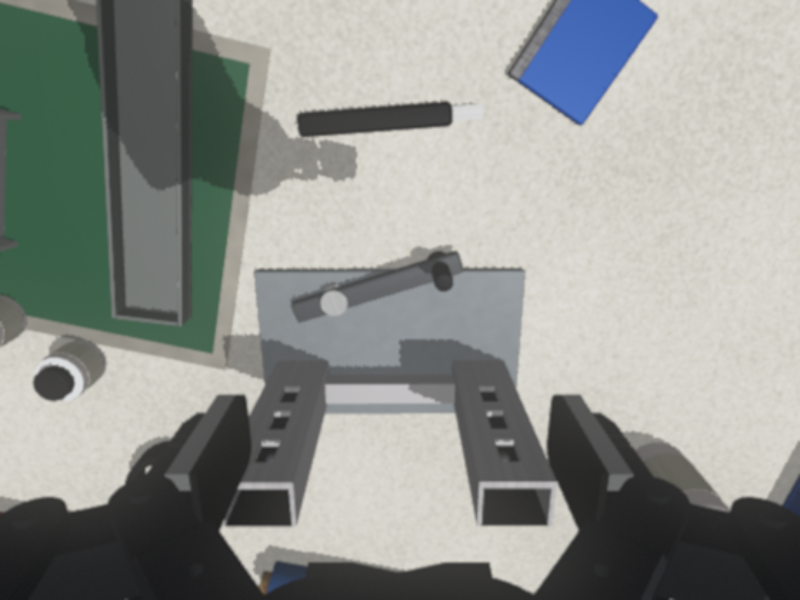

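View pics/w_brx.png

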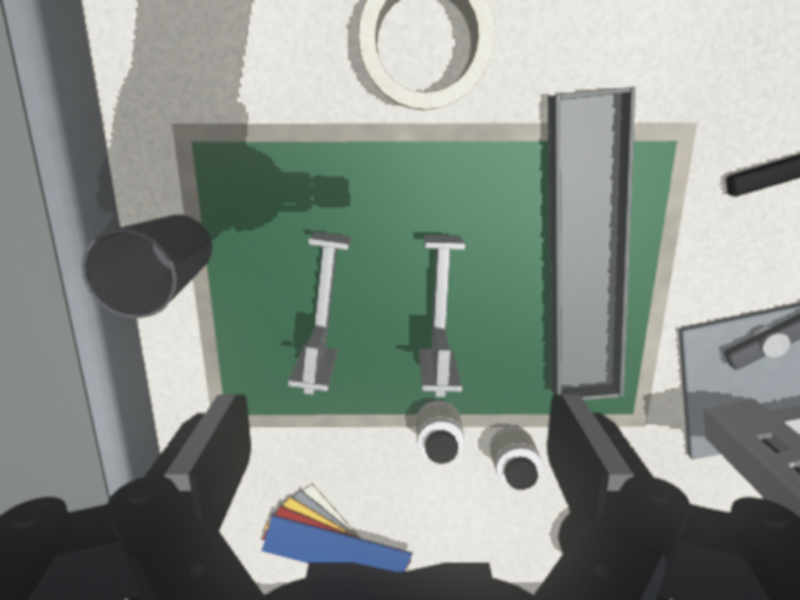

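The wrist views show the stand (base front edge at row 270, post at (442,270), hinge (334,303)), and both brackets standing with noses toward the robot: lips at row 242, end plates at row 385, columns about 310 and 440. Now I'll cross-check the numbers from the wrist clouds.

Run:
```python
from h import *
from scipy import ndimage as nd
def comps(w,m,mn=40):
    l,n=nd.label(m)
    for i in range(1,n+1):
        q=w[l==i]
        if len(q)<mn: continue
        r=cv2.minAreaRect((q[:,:2]*1000).astype(np.float32))
        print(len(q),np.round(r[0],1),np.round(r[1],1),round(r[2],1),"zmed",round(np.median(q[:,2])*1000,1))
w,im=cloud("w_st"); z=w[...,2]
reg=(w[...,0]>.3)&(w[...,0]<.85)&(w[...,1]>-.5)&(w[...,1]<.45)&(np.arange(420)[:,None]<390)
print("bench",np.nanmedian(z[reg&(z<.006)]))
reg&=~((np.arange(420)[:,None]>270)&((np.arange(560)<170)|(np.arange(560)>385)))
print("base");comps(w,reg&(z>.006)&(z<.014),300)
print("tops");comps(w,reg&(z>.183)&(z<.2))
print("post");comps(w,reg&(z>.058)&(z<.075)&(w[...,0]<.53),20)
for nm,(u,v) in dict(hinge=(334,303)).items(): print(nm,w[int(v*.7),int(u*.7)])
# front faces: stand frame x of points mid height
P=(w[...,:2]-O); sx=P@XD*1000; sy=P@YD*1000
for s in(1,-1):
    m=reg&(z>.05)&(z<.17)&(abs(sy-85*s)<24)&(sx<12)
    print("face",s,np.percentile(sx[m],[10,50,90]),m.sum())
    m=reg&(z>.06)&(z<.175)&(sx<12)&(abs(sy-85*s)<40); print("sy range",np.percentile(sy[m],[.5,99.5]))
print("tray");
w,im=cloud("w_br"); z=w[...,2]
reg=(w[...,0]>.3)&(w[...,0]<.85)&(w[...,1]>-.5)&(w[...,1]<.1)
reg&=~((np.arange(420)[:,None]>270)&((np.arange(560)<175)|(np.arange(560)>385)))&(np.arange(420)[:,None]<390)
for lo,hi in((.015,.032),(.07,.082),(.03,.037),(.038,.046),(.05,.058)): print(lo,hi);comps(w,reg&(z>lo)&(z<hi))
```

```text
bench -0.0004320271858313917
base
725 [ 473.7 -146.7] [260.1   9.9] 7.4 zmed 10.2
533 [465.6 -87.5] [269.7   1.9] 5.6 zmed 9.9
2220 [313.1 203.8] [77.4 52.3] 71.4 zmed 7.4
1860 [380.7  71.7] [ 20.  154.4] 17.1 zmed 12.6
11059 [566.5 114.5] [117.8 250.3] 13.0 zmed 9.4
626 [649.5 132.5] [ 12.2 129.1] 12.3 zmed 9.4
tops
995 [594.9 207.8] [37.5 49.6] 13.7 zmed 188.6
653 [631.9  49.6] [36.9 36.4] 12.5 zmed 188.6
post
151 [493.9 143.7] [14.8 14. ] 12.6 zmed 65.1
hinge [0.54623438 0.05817697 0.02697294]
face 1 [-0.3325998   0.25373608  1.02733331] 2209
sy range [ 45.60596314 110.18043244]
face -1 [-0.1084237   0.46934402  1.32192489] 1946
sy range [-109.02960341  -59.32757011]
tray
0.015 0.032
2403 [ 460.6 -120.3] [272.5  64.8] 5.7 zmed 23.4
200 [ 444.9 -472.2] [54.5 19.7] 30.1 zmed 23.5
94 [ 445.5 -350.2] [33.5  3.3] 77.9 zmed 24.4
88 [ 447.  -251.3] [ 2.7 33.5] 2.5 zmed 24.4
562 [ 507.3 -357.7] [ 17.8 112. ] 87.8 zmed 25.2
485 [ 497.2 -252.5] [10.2 85.9] 88.4 zmed 25.2
922 [546.8  54.6] [24.2 73.2] 28.2 zmed 23.5
63 [ 555.3 -261.6] [ 9.2 25.1] 57.5 zmed 23.2
202 [ 625.9 -251.4] [19.7 45.5
[... 151 characters left out ...]
 4.6 zmed 76.0
374 [ 543.8 -365. ] [34.  38.3] 80.2 zmed 75.0
363 [ 546.5 -253.3] [33.1 38.4] 86.1 zmed 75.2
0.03 0.037
85 [ 440.8 -471.8] [51.8 14.7] 38.9 zmed 32.8
123 [ 447.7 -350.5] [33.2  5.5] 82.3 zmed 33.1
130 [ 449.2 -251.5] [33.1  5.4] 89.5 zmed 33.2
102 [ 624.1 -251.2] [16.1 43.2] 2.4 zmed 33.2
103 [ 657.  -180.5] [18.4 44.6] 28.8 zmed 33.4
0.038 0.046
116 [ 442.7 -471.6] [55. 18.] 33.6 zmed 41.9
345 [ 635.8 -251.1] [36.6 44.9] 7.2 zmed 41.2
336 [ 666.4 -174.9] [38.2 45.1] 24.2 zmed 41.2
0.05 0.058
119 [ 442.1 -471.4] [56.8 18.8] 34.5 zmed 53.6
43 [ 555.9 -261.8] [ 9.1 23.6] 55.2 zmed 53.4
388 [ 639.  -250.6] [30.1 30.3] 47.1 zmed 53.4
370 [ 668.9 -173.8] [31.1 30.5] 32.6 zmed 53.3
```

Run:
```python
from h import *
H=np.array([.546,.057])
def P(phi,z): return [H[0]+.1*math.cos(phi),H[1]+.1*math.sin(phi),z]
D=math.radians; phi=D(121.2)
env.grip(.05); env.reach(P(phi,.18),Q(phi)); st()
env.movel(P(phi,.104),.12); env.grip(.022); st()
end=D(103.1)+1.66
for p in np.linspace(phi,end,8)[1:]:
    r=env.movel(P(p,.104),.10,rot=Q(p),stop_force=25)
    s=env.get_state(); print(round(p-D(103.1),2),r,np.round(s["force"],1))
    if r: break
st(); env.dwell(.2)
env.grip(.06); s=st(); env.movel([*s["tcp_pos"][:2],.20],.2)
env.reach([.43,.05,.35],Q(math.pi+YAW)); st()
im,_=snap("wrist","w_ft"); cv2.imwrite("pics/w_ftx.png",im)
w,_=cloud("w_ft"); z=w[...,2]; m=(z>.058)&(z<.075)&(w[...,0]<.56)&(w[...,0]>.4)&(abs(w[...,1]-.05)<.12); m[280:]=0
q=w[m]; r=cv2.minAreaRect((q[:,:2]*1000).astype(np.float32)); print(len(q),r)
c=np.array(r[0])/1000-H; print(np.linalg.norm(c),(math.atan2(c[1],c[0])%(2*math.pi))-D(103.1))
```

```text
t 5.2 tcp [0.4946 0.1426 0.1805] F [-0.3 -0.2  0. ] op 0.0502 gf 0.0
t 6.4 tcp [0.4944 0.1425 0.1044] F [0.5 0.4 0.1] op 0.0222 gf 0.0
0.51 False [ 0.8 -0.5  0.7]
0.7 False [0.6 0.5 0. ]
0.89 False [-0.4  1.1 -0.4]
1.08 False [-0.4  0.3  0.4]
1.28 False [ 0.4 -0.2  0.3]
1.47 False [-0.  -0.4 -1.3]
1.66 False [-1.3  6.   1.5]
t 8.8 tcp [0.4511 0.0293 0.1046] F [-1.3  6.   1.5] op 0.0223 gf 3.3
t 9.4 tcp [0.4511 0.0256 0.104 ] F [-0.2 -0.7 -0.1] op 0.06 gf 0.0
t 10.7 tcp [0.4296 0.0491 0.3489] F [-0.4 -0.2 -0. ] op 0.0601 gf 0.0
201 ((448.52685546875, 32.57441711425781), (15.158597946166992, 14.958861351013184), 59.60293197631836)
0.10048692951880968 1.5876900245585284
```

View pics/w_ftx.png

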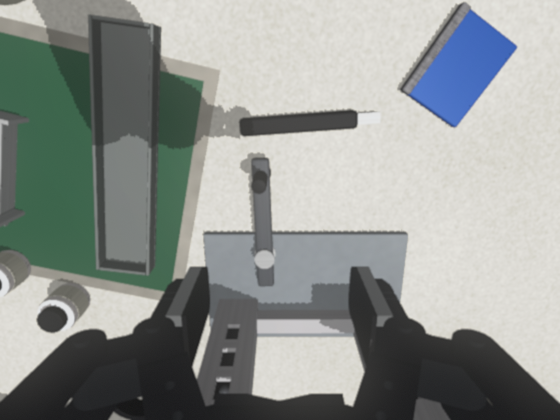

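The foot is at about 1.59 rad (post at (260,182)), seated in its detent. Next, the first bracket.

```bash
cat > br.py <<'E'
from h import *
import sys
def hook(g,yaw,side):
    """g: world xy of gusset/plate top centre (bracket x=-19)"""
    d=np.array([math.cos(yaw),math.sin(yaw)]); p=np.array(g)-.0025*d
    a=math.pi+yaw; G=.058+.054
    env.grip(.045); env.reach([*p,.22],Q(a)); env.movel([*p,G],.15); env.grip(0,60); st()
    env.movel([*p,.32],.2)
    A=math.pi+YAW; x0=-.0215
    env.reach(S(x0-.05,side*.085,.098+G),Q(A)); s=st()
    r=env.movel(S(x0-.018,side*.085,.098+G),.10,stop_force=12); print("near",r)
    if r: st(); return
    r=env.movel(S(x0+.004,side*.085,.098+G),.03,stop_force=8); s=st()
    sx=(s["tcp_pos"][:2]-O)@XD-x0; print("pushed",r,"plate at stand x",round(sx*1000,1))
E
python3 - <<'E'
from br import *
hook((.5465,-.2533),math.radians(-1.06),1)
im,_=snap("wrist","w_h1"); cv2.imwrite("pics/w_h1x.png",im)
im,_=snap("scene","s_h1")
E
```

```text
t 13.7 tcp [ 0.5445 -0.2535  0.1129] F [-0.7 -1.2  5.9] op 0.0093 gf 59.3
t 16.5 tcp [0.5093 0.1863 0.21  ] F [ 0.1 -0.4 -1.5] op 0.0095 gf 58.3
near False
t 17.6 tcp [0.557  0.1987 0.2092] F [ 0.1 -0.2 -2.5] op 0.0093 gf 58.4
pushed True plate at stand x -0.1
```

```bash
cat >> br.py <<'E'
def lock():
    s=env.get_state(); x,y,z0=s["tcp_pos"]
    for dz in(.005,.008,.010,.0115,.013,.0145):
        r=env.movel([x,y,.098+.112-dz],.03,stop_force=22); s=st()
        if r: break
    env.dwell(.2); st()
E
python3 - <<'E'
from br import *
lock()
im,_=snap("wrist","w_h1b"); im,_=snap("scene","s_h1b"); cv2.imwrite("pics/s_h1c.png",cv2.resize(im[140:260,270:400],(780,720))[:600])
E
```

```text
t 18.0 tcp [0.5562 0.1983 0.2044] F [-1.4  0.8 -3.6] op 0.0094 gf 58.4
t 18.2 tcp [0.5566 0.1981 0.2015] F [-1.9 -0.6 -3.4] op 0.0093 gf 58.4
t 18.5 tcp [0.557  0.1983 0.1999] F [-0.7 -1.  -2.8] op 0.0095 gf 58.4
t 18.8 tcp [0.557  0.1984 0.1986] F [ 0.2 -0.5 -2.2] op 0.009 gf 58.4
t 19.0 tcp [0.5571 0.1986 0.1979] F [-1.8 -2.   5.5] op 0.0091 gf 59.6
t 19.2 tcp [0.557  0.1988 0.1978] F [-6.  -4.6 17.3] op 0.0094 gf 61.6
t 19.4 tcp [0.557  0.1987 0.1977] F [-6.3 -5.2 16.3] op 0.0095 gf 61.6
```

View pics/s_h1c.png

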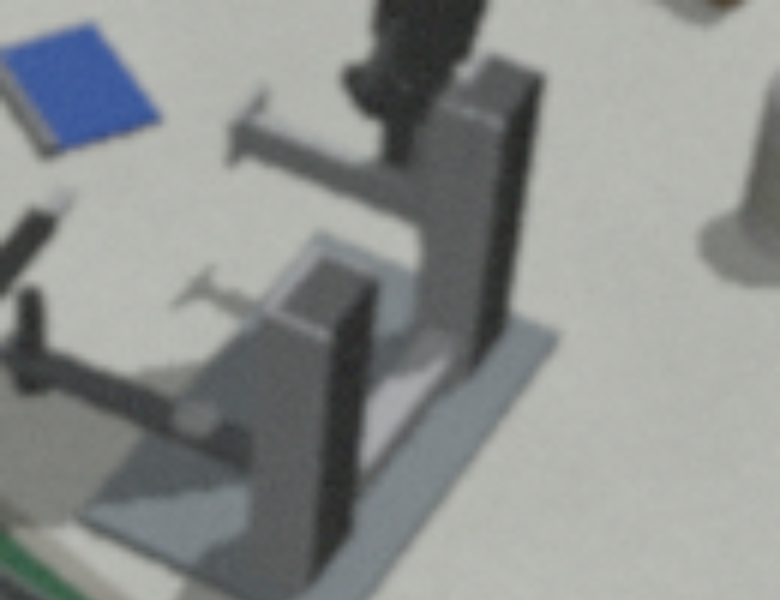

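The scene crop shows the bracket attached, its arm running level from the far upright at (400,190) to the lip at (245,130). I'll release it and check the top height.

```bash
cat >> br.py <<'E'
def release_check(f,side):
    env.grip(.04); s=env.get_state(); p=s["tcp_pos"]; env.movel([p[0],p[1],.30],.2)
    b=S(-.17,side*.085,.30); env.movel(b,.2)
    snap("wrist",f); w,_=cloud(f); z=w[...,2]
    sx=(w[...,:2]-O)@XD; sy=(w[...,:2]-O)@YD-side*.085
    for nm,a,b,h in(("gusset",-.033,-.008,5),("arm",-.105,-.045,5),("lip",-.118,-.115,12)):
        m=(sx>a)&(sx<b)&(abs(sy)<h/1000.)&(z>.09)&(z<.19); print(nm,m.sum(),np.round(np.percentile(z[m],[20,50,80])*1000,1) if m.sum() else "")
    m=(sx>-.112)&(sx<-.045)&(z>.10)&(z<.125)&(abs(sy)<.02); print("arm y mid",np.median(sy[m]) if m.sum() else "")
    m=(sx>-.16)&(sx<-.09)&(z>.109)&(z<.13)&(abs(sy)<.03); print("nose x min/max",np.percentile(sx[m],[1,99]) if m.sum() else "")
    st()
E
python3 - <<'E'
from br import *
release_check("w_c1",1)
E
```

```text
gusset 24 [158.8 159.3 159.7]
arm 752 [107.5 108.1 108.8]
lip 107 [114.5 115.  115.3]
arm y mid -0.0006077031324490598
nose x min/max [-0.12019829 -0.11376576]
t 21.6 tcp [0.4135 0.1654 0.3   ] F [ 0.2  0.8 -1.2] op 0.0395 gf 0.0
```

Locked, with no 6 mm excess height. Second bracket.

Run:
```python
from br import *
hook((.5438,-.3650),math.radians(-8.6),-1)
s=env.get_state(); sx=(s["tcp_pos"][:2]-O)@XD+.0215
if abs(sx)<.003:
    lock(); release_check("w_c2",-1)
```

```text
t 25.1 tcp [ 0.5418 -0.3649  0.113 ] F [-0.1 -0.3  6. ] op 0.0095 gf 59.1
t 27.7 tcp [0.5477 0.0204 0.2101] F [ 0.1  0.2 -2.2] op 0.0096 gf 58.3
near False
t 28.8 tcp [0.5956 0.0333 0.2092] F [ 0.1 -0.2 -2.2] op 0.0094 gf 58.6
pushed True plate at stand x -0.1
t 29.1 tcp [0.5949 0.0332 0.2042] F [-2.4  0.1 -3.1] op 0.0096 gf 58.6
t 29.3 tcp [0.5953 0.0331 0.2013] F [-1.4  0.1 -3.4] op 0.0094 gf 58.4
t 29.6 tcp [0.5957 0.0333 0.1998] F [-1.6 -0.3 -4.6] op 0.0094 gf 58.4
t 29.8 tcp [0.596  0.0335 0.1988] F [-0.3  0.3 -1.4] op 0.0093 gf 58.5
t 30.1 tcp [0.5961 0.0336 0.198 ] F [-2.  -1.4  5.9] op 0.0092 gf 59.7
t 30.3 tcp [0.5961 0.0337 0.1978] F [-7.7 -3.4 15.4] op 0.0091 gf 61.6
t 30.5 tcp [0.5961 0.0336 0.1978] F [-7.1 -3.3 15.7] op 0.0092 gf 61.6
gusset 20 [159.1 159.4 159.6]
arm 756 [107.5 108.1 108.9]
lip 99 [114.5 114.9 115.4]
arm y mid -0.0003569972483465217
nose x min/max [-0.11996882 -0.11508173]
t 32.6 tcp [ 4.518e-01 -1.000e-04  3.000e-01] F [-0.3 -0.3 -0.5] op 0.0401 gf 0.0
```

Run:
```python
from h import *
D=math.radians
w,_=cloud("w_br");z=w[...,2]
m=(z>.004)&(z<.032)&(abs(w[...,0]-.46)<.17)&(abs(w[...,1]+.12)<.06)&~((np.arange(420)[:,None]>270)&(np.arange(560)>385))
L=np.array([math.cos(D(5.6)),math.sin(D(5.6))]);N=np.array([-L[1],L[0]])
q=w[m][:,:2]; print("wrist long",np.percentile(q@L,[.3,99.7]),"cross",np.percentile(q@N,[.5,99.5]))
w,_=cloud("top0");z=w[...,2]; m=(z>.015)&(z<.032)&(abs(w[...,0]-.46)<.17)&(abs(w[...,1]+.12)<.06); q=w[m][:,:2]; print("top long",np.percentile(q@L,[.3,99.7]),"cross",np.percentile(q@N,[.5,99.5]))
for a in(5.6,185.6): print(a,np.round(kin.inverse_kinematics([.463,-.12,.2],Q(D(a))),2))
for a in(103.1,283.1):
    q=kin.inverse_kinematics(S(-.076,0,.28),Q(D(a))); print(a,None if q is None else np.round(q,2))
```

```text
wrist long [0.31075952 0.58643997] cross [-0.19686127 -0.1328272 ]
top long [0.31115929 0.59038535] cross [-0.19643819 -0.13245028]
5.6 [-0.57  0.4   0.86  2.15 -0.44  0.77 -0.89]
185.6 [ 0.98  0.5  -1.05  2.06  0.57  0.9   1.27]
103.1 [ 0.33  0.38 -0.8   1.88  0.31  1.02 -0.37]
283.1 [ 0.58  0.53 -1.18  1.86  0.54  1.12  2.57]
```

Run:
```python
from h import *
D=math.radians
env.grip(.085); env.reach([.4643,-.1199,.16],Q(D(185.6))); env.movel([.4643,-.1199,.074],.12,stop_force=10); st()
env.grip(.05,40); s=st()
env.movel([.4643,-.1199,.30],.15); s=st()
if s["opening"]>.058:
    env.reach(S(-.076,0,.30),Q(D(103.1))); st()
    env.movel(S(-.076,0,.21),.12)
    snap("wrist","w_tr"); im,_=snap("scene","s_tr"); cv2.imwrite("pics/s_trc.png",cv2.resize(im[130:280,220:420],(800,600)))
```

```text
t 34.7 tcp [ 0.4649 -0.1197  0.0747] F [0.5 0.1 0.2] op 0.085 gf 0.0
t 35.0 tcp [ 0.4648 -0.1199  0.0749] F [-1.6  0.8  6.3] op 0.0632 gf 43.5
t 36.7 tcp [ 0.4638 -0.1199  0.2992] F [-0.6 -0.1 -2.7] op 0.063 gf 44.6
t 38.3 tcp [0.5233 0.1033 0.2997] F [-0.9  0.9 -3.2] op 0.0633 gf 44.5
```

View pics/s_trc.png

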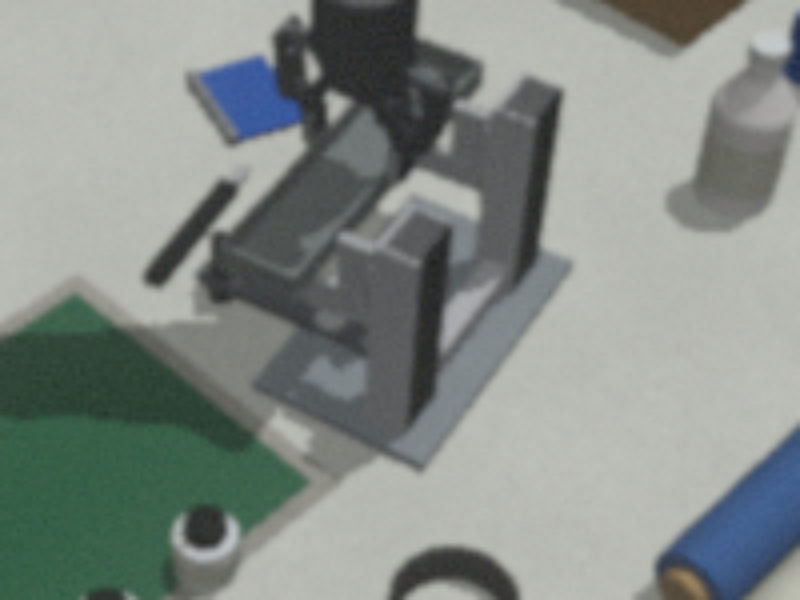

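The tray (200..480, 60..300 in the crop) hangs level above the bay, between the gussets and lips. Lowering it.

Run:
```python
from h import *
D=math.radians
r=env.movel(S(-.076,0,.183),.04,stop_force=5); s=st(); print(r)
env.grip(.085); st(); p=env.get_state()["tcp_pos"]; env.movel([p[0],p[1],.32],.2)
env.reach(S(-.17,0,.36),Q(math.pi+YAW)); im,_=snap("wrist","w_tp"); snap("top","top1"); st()
cv2.imwrite("pics/w_tpx.png",im)
w,_=cloud("w_tp");z=w[...,2]; sx=(w[...,:2]-O)@XD; sy=(w[...,:2]-O)@YD
m=(z>.125)&(z<.145)&(sx>-.13)&(sx<-.04)&(abs(sy)<.2); m[290:]=0
q=np.stack([sx[m],sy[m]],1); print(len(q),cv2.minAreaRect((q*1000).astype(np.float32)),np.median(z[m]))
for s_ in(1,-1): mm=m&(abs(sy-s_*.12)<.015); print(np.median(z[mm]))
w,_=cloud("top1");z=w[...,2]
m=(z>.04)&(z<.065)&(w[...,0]>.6)&(w[...,0]<.75)&(w[...,1]<-.08)
q=w[m]; 
from scipy import ndimage as nd
l,n=nd.label(m)
for i in range(1,n+1):
    q=w[l==i]
    if len(q)>20: t=q[q[:,2]>.048]; print("ink",len(q),np.mean(t,0))
```

```text
t 39.9 tcp [0.5229 0.1037 0.1844] F [-1.4 -0.2  5.6] op 0.063 gf 45.6
True
t 40.2 tcp [0.5221 0.1032 0.1834] F [ 0.  -0.8 -0.7] op 0.0852 gf 0.0
t 42.6 tcp [0.4318 0.0826 0.3598] F [-0.2 -0.7  0.5] op 0.0853 gf 0.0
2543 ((-88.76161193847656, -0.0544586181640625), (279.5614318847656, 43.931236267089844), 89.93504333496094) 0.13124846607671872
0.13112733343142566
0.13117661687026438
ink 299 [ 0.67310265 -0.54061896  0.05766614]
ink 223 [ 0.63938779 -0.24993758  0.05442554]
ink 221 [ 0.63532329 -0.15735674  0.05433151]
```

View pics/w_tpx.png

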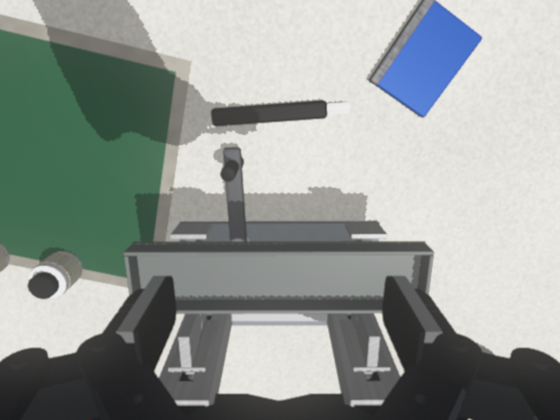

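Tray sits level inside the bay (the lips show at row 230, in front of the tray's edge at 245). One ink has been knocked to (0.635, -0.157). Placing the bottles.

```bash
cat > ink.py <<'E'
from h import *
def ink(xy,sy):
    env.grip(.068); env.reach([*xy,.18],Q(math.pi)); env.movel([*xy,.074],.15,stop_force=12); env.grip(.03,30); s=st()
    z0=s["tcp_pos"][2]; env.movel([*xy,.33],.2); s=st()
    if not .04<s["opening"]<.05: print("grip?"); return
    A=Q(math.pi+YAW); env.reach(S(-.076,sy,.31),A)
    env.movel(S(-.076,sy,.115+z0+.012),.15); r=env.movel(S(-.076,sy,.115+z0-.003),.03,stop_force=3); s=st(); print(r)
    env.grip(.060); p=env.get_state()["tcp_pos"]; env.movel([p[0],p[1],.32],.2); st()
E
python3 - <<'E'
from ink import *
ink((.6353,-.1577),.055)
env.reach([.46,-.25,.36],Q(math.pi)); snap("wrist","w_i2"); w,_=cloud("w_i2"); z=w[...,2]
m=(z>.049)&(z<.06)&(abs(w[...,0]-.65)<.06)&(abs(w[...,1]+.22)<.09); m[270:,:160]=0; m[270:,400:]=0
print(m.sum(),w[m].mean(0))
E
```

```text
t 45.5 tcp [ 0.6361 -0.1577  0.0754] F [-0.4  0.1  7. ] op 0.0452 gf 30.9
t 46.9 tcp [ 0.6347 -0.1579  0.3286] F [-0.1 -0.1  0.4] op 0.045 gf 30.8
t 49.6 tcp [0.5108 0.1573 0.1883] F [-1.4 -1.3  5.1] op 0.0455 gf 31.4
True
t 50.7 tcp [0.5098 0.1562 0.3189] F [-0.4 -0.2 -0.7] op 0.0601 gf 0.0
482 [ 0.63834298 -0.25073781  0.05314478]
```

Run:
```python
from ink import *
ink((.6388,-.2503),-.055)
env.reach(S(-.22,0,.42),Q(math.pi+YAW)); env.grip(.02); st()
im,_=snap("wrist","w_f"); cv2.imwrite("pics/w_fx.png",im); im,_=snap("scene","s_f"); cv2.imwrite("pics/s_fx.png",cv2.resize(im,(800,600)))
```

```text
t 54.7 tcp [ 0.6396 -0.2505  0.0754] F [-1.2 -0.3  5.6] op 0.0457 gf 31.0
t 56.1 tcp [ 0.6383 -0.2504  0.3285] F [ 0.1  0.7 -1.8] op 0.0454 gf 30.8
t 58.6 tcp [0.5357 0.0501 0.1884] F [-2.  -0.1  6.3] op 0.0449 gf 31.4
True
t 59.8 tcp [0.5346 0.0493 0.3189] F [-0.6  0.1 -1.1] op 0.0598 gf 0.0
t 61.1 tcp [0.3831 0.0713 0.42  ] F [-0.4  0.6  0.5] op 0.0203 gf 0.0
```

View pics/w_fx.png

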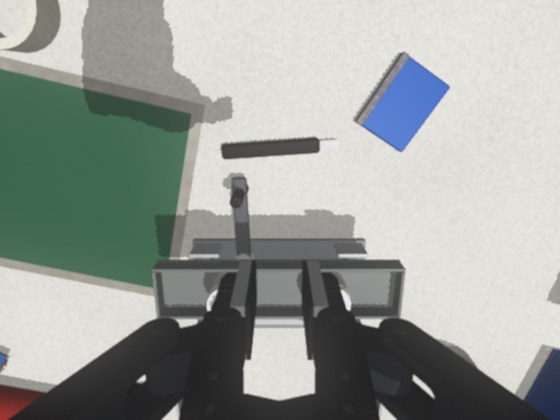

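View pics/s_fx.png

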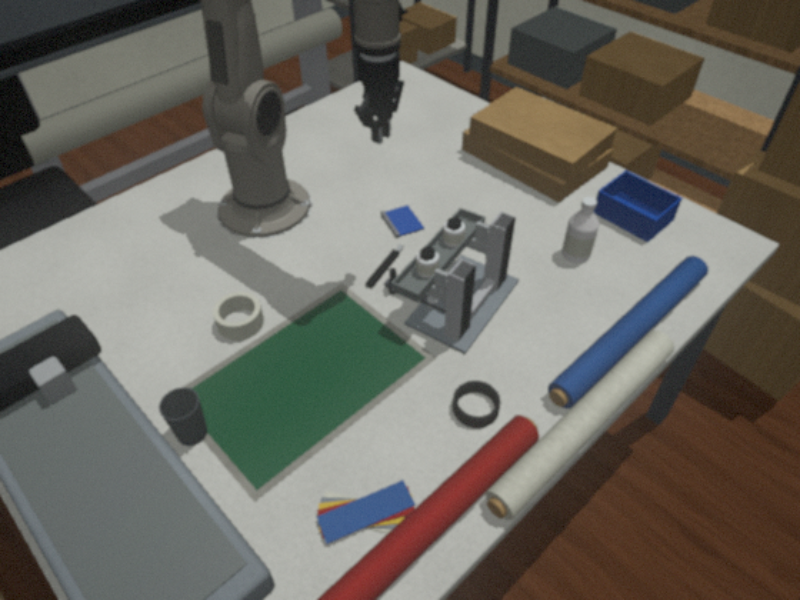

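The final views show both inks upright in the tray (scene (428,262) and (454,232)). The foot is still out, with its post at (237,195) in the wrist view. I see no third ink anywhere, and the bystanders are where they were.

```bash
python3 -c "
from h import *
print(job.job_done())"
```

```text
the job is handed in; nothing more can be done
None
```

I handed the job in after about 61 s of robot time: the foot is out in its detent, both brackets read as locked, the tray lies level and centred, and the two ink bottles I could find (no third was visible) stand upright in it.

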